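# Load a slab from the sprung magazine into the travelling microscope's stage clamp

### The job

Load the travelling microscope for a refractive-index reading. Draw the top acrylic slab down the slope out of the canted spring magazine, clear of the two lips that hold it down, so that the rest of the stack stays in and the next slab comes up under the lips; then set the slab down flat and without dropping it on the microscope's stage, lengthwise between the fence and the open jaw and centred on their width, and let go of it. Then flip the clamp's cam lever all the way down so that the jaw holds the slab against the fence, and leave everything else on the bench where it is.

Things in the scene. Friction and masses are not known exactly. Their poses are not given: they have to be found in the camera images.
- cassette: Open-topped dark metal case, 60 mm wide, 110 mm long, of the sprung magazine; fixed on a dark base 170 x 130 mm and canted 40 degrees, mouth up and towards the robot. Origin: centre of the upper face of the top slab in its place under the lips, 150 mm up. x up the slope (away from the robot), y across, z out of the mouth, square to the slabs (40 degrees from vertical).
- lips (a point): Midway between the front ends of the two retaining lips: cassette x = +20 mm, y = z = 0. Each lip, 4 mm thick, reaches 8 mm in over a long edge of the top slab from x = +20 to +54 mm, on a side wall with outer face at y = +-30 mm. So the slab cannot be lifted straight out: grip its bare sides near x = -18 mm, draw it 35 mm or more in -x (3 to 10 N), then lift along z.
- front_wall (a point): Middle of the top edge of the front wall: cassette x = -53.5 mm, z = -22 mm, 4 mm below the underside (z = -18 mm) of the top slab; it holds the other slabs back. The side walls ahead of the lips end at z = -24 mm. The follower under the stack presses it up against the lips with 3 to 6 N. No obstacle within 60 mm below the drawn slab.
- slab_top: Top slab of the stack: frosted acrylic block 100 x 50 x 18 mm, about 0.11 kg. Origin at its centre, x along its length, y across, z through its thickness. Starts at z = -9 mm in the cassette's frame, axes along the cassette's.
- slab_next: Second slab, alike, under the top one: starts at z = -27 mm in the cassette's frame and must end at -9 mm, up under the lips.
- slab_third: Third slab, alike: starts at z = -45 mm in the cassette's frame, ends at -27 mm.
- slab_fourth: Fourth, lowest slab, alike: starts at z = -63 mm in the cassette's frame, ends at -45 mm.
- microscope: Travelling microscope, fixed. Origin on the table under the seat; x from cam lever to fence (away from the robot), y across, z up. Grey stage, 130 mm wide, 60 mm high, with a white window 64 mm wide (y) between fence and jaw. Behind the fence, from x = +117 to +190 mm, lies the rail bed, up to 90 mm high.
- seat (a point): On top of the stage, 60 mm high, at the microscope's x = y = 0: under the middle of the clamped slab, which lies along the microscope's x (either way round) with its centre 69 mm high. Lay it down with its centre about 4 mm to -x of here, so that it clears both fence and open jaw.
- fence (a point): Foot of the fixed steel fence's face: microscope x = +50 mm, stage height; 60 mm wide, 14 mm high. Opposite it the sliding jaw: black pad 56 mm wide, 14 mm high, its face at x = -60 mm when open (up to 1 mm nearer at the start). The cam moves it 13 mm to the fence; the sprung pad holds a 100 mm slab with about 6 N.
- tube (a point): Lower end of the brass microscope tube (36 mm across, holder 44 mm, 170 to 375 mm above the table), parked aside at microscope x = +20, y = -165 mm; its arm runs in +x to a pillar at x = +150 mm, 400 mm high. Keep clear.
- clamp_lever (a joint): Cam lever of the stage clamp: near 0 it stands upright (jaw open); it swings about the microscope's y axis, tip towards -x (to the robot, away from the slab) and down, to 1.5 rad, almost level, jaw locked. Stays where it is left; 1.5 to 4 N at the tip moves it.
- lever_pivot (a point): Pivot axis of the cam lever: microscope x = -105 mm, y = 0, 78 mm high.
- lever_tip (a point): End of the cam lever, 82 mm from the pivot. Steel bar 9 mm thick, 16 mm wide; its last 26 mm is a black grip 12 mm thick, 22 mm wide. Push on the side that faces the slab (the top side once down).
- prism: Bystander: clear triangular prism, 60 mm long, 36 mm high. Leave it alone.
- spirit_level: Bystander: aluminium spirit level bar 150 x 22 x 34 mm, long axis x. Leave it alone.
- lens_cell: Bystander: lens in a flat black round cell, 68 mm across, 12 mm high. Leave it alone.
- tissue_box: Bystander: cardboard box of lens tissue 75 x 115 x 50 mm. Leave it alone.
- cleaner: Bystander: white bottle 52 mm across, 150 mm high. Leave it alone.
- screwdriver: Bystander: screwdriver 180 mm long, handle to -x. Leave it alone.
- reflector_box: Bystander: open wooden frame 100 x 90 x 103 mm with a sloping glass. Leave it alone.
There are look-alikes about, which are no part of the job. What is shaped like the slab_top but brown or green is not meant.

How it is judged (in metres and radians):
On the way, in this order (a step that is already met when the one before it is completed fails the run):
1. the top slab is out of the magazine and the next one has come up under the lips (distance between slab_top and cassette above 0.075 m and z of slab_next in the frame of cassette between -0.012 and -0.006 m and x of slab_next in the frame of cassette between -0.006 and 0.006 m and y of slab_next in the frame of cassette between -0.006 and 0.006 m), for 0.1 s.
2. the slab lies flat on the stage between fence and jaw, let go, with the lever still up (z of slab_top in the frame of microscope between 0.066 and 0.072 m and y of slab_top in the frame of microscope between -0.01 and 0.01 m and angle between the z axis of slab_top and the z axis of microscope, either way round below 0.05 rad and x of slab_top in the frame of microscope between -0.013 and 0.004 m and angle between the x axis of slab_top and the x axis of microscope, either way round below 0.15 rad and contact force between slab_top and the fingers below 0.1 N and value of joint clamp_lever below 0.4 rad and linear speed of slab_top below 0.01 m/s), for 0.2 s.
At the end, for the whole second after the job is handed in: Lever down past 1.38 rad; slab at rest on the stage (height within 3 mm, flat and square within 0.05 rad), against the fence within 3 mm, centred across within 10 mm; the other three slabs in the magazine, each up one place (within 3 mm, 6 mm sideways) (value of joint clamp_lever above 1.38 rad and z of slab_top in the frame of microscope between 0.066 and 0.072 m and y of slab_top in the frame of microscope between -0.01 and 0.01 m and angle between the z axis of slab_top and the z axis of microscope, either way round below 0.05 rad and x of slab_top in the frame of microscope between -0.003 and 0.003 m and angle between the x axis of slab_top and the x axis of microscope, either way round below 0.05 rad and linear speed of each of slab_top, slab_next below 0.01 m/s and z of slab_next in the frame of cassette between -0.012 and -0.006 m and x of slab_next in the frame of cassette between -0.006 and 0.006 m and y of slab_next in the frame of cassette between -0.006 and 0.006 m and z of slab_third in the frame of cassette between -0.03 and -0.024 m and x of slab_third in the frame of cassette between -0.006 and 0.006 m and y of slab_third in the frame of cassette between -0.006 and 0.006 m and z of slab_fourth in the frame of cassette between -0.048 and -0.042 m and x of slab_fourth in the frame of cassette between -0.006 and 0.006 m and y of slab_fourth in the frame of cassette between -0.006 and 0.006 m); the robot touches nothing.
It fails at once if the slab is dropped: it moves faster than 0.45 m/s out of the fingers (contact force between slab_top and the fingers below 0.05 N and linear speed of slab_top above 0.45 m/s).
It fails at once if a bystander is moved by more than 30 mm (distance of any of prism, spirit_level, lens_cell, tissue_box, cleaner, screwdriver, reflector_box from where it was at the start of the episode above 0.03 m).
It also fails if it takes over 48 s, if anything falls off the work surface, if the arm or the gripper's body presses on something with over 40 N, if the wrist force passes 120 N, or if a joint passes its speed limit or range.

### The arm

A 6-joint arm with a two-finger parallel gripper is mounted at the origin on the work surface. World frame = base frame: x ahead of the robot, y to its left, z up, the work surface at z = 0. Lengths are in mm, angles in degrees, forces in N, time in s.
With the tool pointing down it reaches from about 350 to 850 mm from the base axis. Payload 8.1 kg.
Tool frame: the origin (TCP) lies at the very end of the fingers, on their centre line; the grasp point (between the pads) lies r.tcp_to_grasp behind it (r.tcp_to_grasp is the distance from the TCP to the grasp point, in mm); z points along the fingers, y is the line along which they close (so a half turn about z gives the same grasp; the last joint's range is limited). The gripper opens to 85 mm and grips with 20 to 120 N. Pads are 22 mm wide; open, the fingers measure 114 mm over their backs; the gripper's body (76 mm by 85 mm) begins 54 mm behind the grasp point. The pads swing forward as they close: fully open they stand 13 mm farther back than shut.
Start: joints at [72.055, 7.471, 85.268, -0, 87.261, -4.893], TCP at [135.478, 584.509, 231.292] pointing down, gripper open.
Joint ranges: [-169.43, 169.43], [-51.17, 129.36], [1.28, 143.12], [-76.62, 256.62], [0, 156.53], [-152.29, 152.29]. Speed limits (degrees/s): [136.94, 136.94, 159.86, 180, 180, 180].

### API

Orientations are given as [roll, pitch, yaw] about the fixed x, y, z axes, in that order (R = Rz(yaw) Ry(pitch) Rx(roll)).
In Python, from bench import r gives the robot as it stands.
- The arm moves only by the shell command python3 -m handwheel 'ROWS' [OPENING] [FORCE]. ROWS is JSON, a list of rows, each a list of 4 numbers: the shift along the tool's x, y, z in m, then the turn about the tool's z in degrees. A call has 1 to 10 rows; each row shifts and turns the commanded pose from where the row before left it, along the tool's axes as they then stand; what a row does not reach is not made up. A row lasts 1/10 s, in which the tool goes at most 50 mm and 8.59 degrees, less where a joint would pass 70% of its speed; a pose out of reach is approached as far as the arm can. A call is refused whole if a number of a shift passes 0.05 or a number of a turn 8.59, either way. A call with a gripper value outside its range is refused whole. OPENING is the finger opening in m, from 0 to 0.0854, set as the call begins (- or left out, the last holds). The fingers move at their own pace and stop on an object; FORCE is the grip in N (left out, the last holds). Time passes only in rows, so rows that do not move let the fingers close. It gives the time, the measured TCP pose, the force, the opening and the grip force at its end, in the units of the state.
- r.sense(): the state, without advancing time (a new reading comes with each control period).
- r.snapshot(name): name is "scene" or "top"; returns the picture (420x560x3 uint8, red, green, blue); there is no depth.
- r.camera_params(name): a dict with "fx", "fy", "cx", "cy" (pixels), "R" (3x3) and "t" (3): a world point X has camera coordinates R X + t. Camera axes: x right, y down, z forward; pixel columns grow to the right and rows downward; lengths in mm; the calibration is good to about 2 mm. A picture is of the moment at which its call begins. camera_params takes no time and is no camera call.
- r.hand_in(): hands the job in; it is judged then, once.
The state is a dict: "time": time; "joint_pos": joint angles; "qd": joint speeds; "joint_efforts": joint torques, N m; "tool_pos": TCP position; "tcp_rot": TCP orientation; "ft_force": force on the tool from outside, world axes, zero at the start; "wrist_torque": the same for the moment, N m; "finger_gap": finger opening in mm; "grip_force": force on a finger pad.
Only numpy, scipy, OpenCV 4.12 (cv2) and the standard library are available. Lean on these libraries where they do the work, as an engineer would, in place of code of your own. Each camera call takes 0.05 s, during which the arm holds its last target. There are 200 camera calls.

## Working session

There is one attempt and no reset: what is moved stays moved. The work goes in short steps, Python scripts to look and compute and a shell command to move; the robot and the scene stay as the last step left them, time stands still between calls to the robot, and variables do not carry over. Pictures are saved under pics/ and viewed, at most 10 in all, crops included, and the job is handed in when it is done.

```bash
ls; mkdir -p pics; python3 - <<'E'
from bench import r
import cv2,numpy as np
for n in("scene","top"):
    p=r.snapshot(n); cv2.imwrite(f"pics/{n}0.png",p[:,:,::-1])
    c=r.camera_params(n);print(n,{k:np.round(v,3).tolist() for k,v in c.items()}, "C",np.round(-np.array(c["R"]).T@np.array(c["t"])))
s=r.sense();print(s["time"],s["tool_pos"],s["tcp_rot"],s["finger_gap"],r.tcp_to_grasp)
E
```

```text
pics
scene {'fx': 506.853, 'fy': 506.853, 'cx': 269.922, 'cy': 201.448, 'R': [[-0.746, 0.665, -0.004], [0.471, 0.525, -0.709], [-0.47, -0.531, -0.705]], 't': [378.295, -186.714, 1739.096]} C [1187.  769. 1096.]
top {'fx': 508.969, 'fy': 508.969, 'cx': 285.277, 'cy': 217.362, 'R': [[0.011, -1.0, -0.009], [-0.984, -0.009, -0.176], [0.176, 0.011, -0.984]], 't': [50.002, 584.362, 1657.548]} C [ 283.   37. 1735.]
0.1 [135.317674   584.01305891 230.31129584] [-1.79899438e+02 -7.32137014e-03  1.66948989e+02] 85.33106457648604 18.700000000000003
```

View pics/scene0.png

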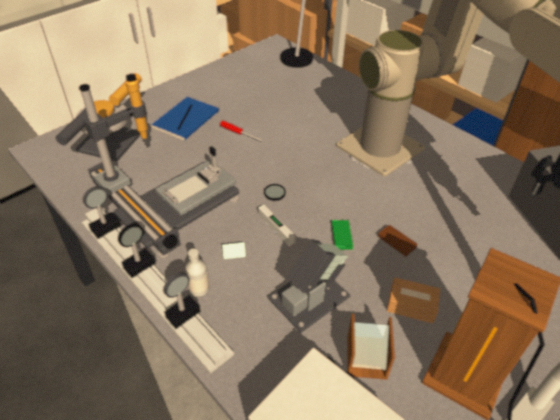

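View pics/top0.png

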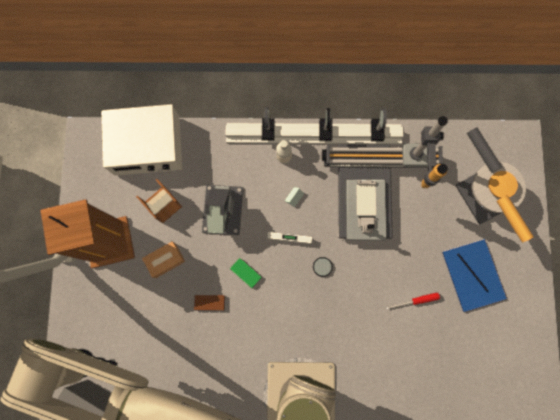

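Candidates for the slab: the pale block in the dark canted case at top (216,215) / scene (333,268). The look-alikes are the green block at top (246,273) and the brown blocks at (209,303) and (163,260). I choose the frosted one in the magazine and check it up close.

```bash
python3 - <<'E'
import cv2,numpy as np
t=cv2.imread("pics/top0.png");s=cv2.imread("pics/scene0.png")
f=lambda im,x,y,w,h,k:cv2.resize(im[y:y+h,x:x+w],None,fx=k,fy=k,interpolation=cv2.INTER_CUBIC)
# each 400x300
a=np.vstack([np.hstack([f(t,190,175,66,50,6),f(t,330,165,66,80,6)[:300]]),np.hstack([f(s,260,230,100,100,4)[:300,:396],f(s,145,140,99,75,4)[:300,:396]])])
print(a.shape);cv2.imwrite("pics/crop1.png",a)
E
```

```text
(600, 792, 3)
```

View pics/crop1.png

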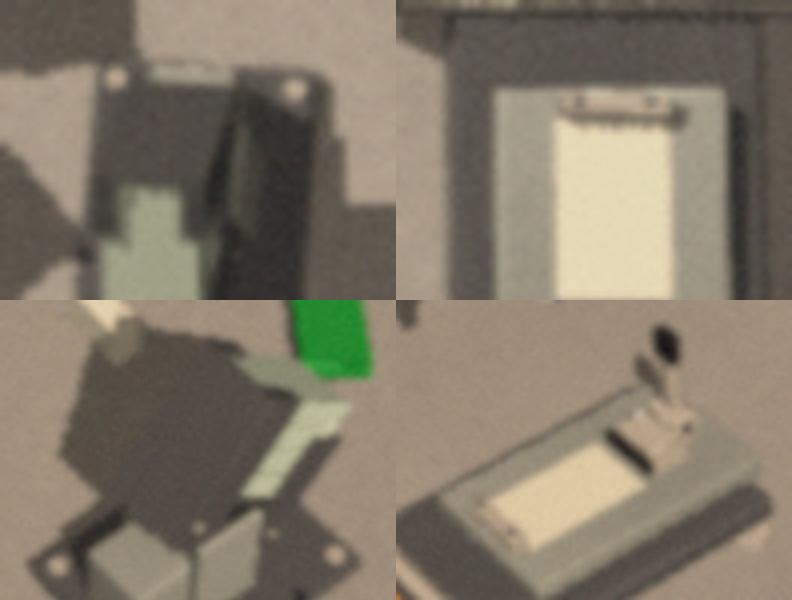

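The crop shows the pale-green slab in the dark canted case with both lips (T-shape at the far end, top px ≈ (215,210)). The stage's cream window is at top ≈ (366,200) and the lever is upright with a black grip. The choice is confirmed, so I measure now.

```bash
cat > h.py <<'E'
import cv2,numpy as np
from bench import r
CAM={n:{k:np.array(v,float) for k,v in r.camera_params(n).items()} for n in("scene","top")}
def ray(n,u,v):
    c=CAM[n];d=c["R"].T@np.array([(u-c["cx"])/c["fx"],(v-c["cy"])/c["fy"],1]);return -c["R"].T@c["t"],d
def onz(n,uv,z):
    o,d=ray(n,*uv);return o+d*(z-o[2])/d[2]
def proj(n,X):
    c=CAM[n];p=X@c["R"].T+c["t"];return np.c_[c["fx"]*p[:,0]/p[:,2]+c["cx"],c["fy"]*p[:,1]/p[:,2]+c["cy"]]
def corners(im,box,fn,eps,k=8):
    x,y,w,h=box;g=cv2.resize(im[y:y+h,x:x+w],None,fx=k,fy=k,interpolation=cv2.INTER_CUBIC)
    m=fn(g.astype(int)).astype(np.uint8)
    c=max(cv2.findContours(m,cv2.RETR_EXTERNAL,cv2.CHAIN_APPROX_NONE)[0],key=cv2.contourArea)
    p=cv2.approxPolyDP(c,eps*k,True)[:,0]
    f=lambda q:(q+.5)/k-.5+np.array([x,y])
    return f(p.astype(float)),f(c[:,0].astype(float))
E
python3 - <<'E'
from h import *
t=cv2.imread("pics/top0.png");s=cv2.imread("pics/scene0.png")
print("slab bgr",t[220,215],t[215,204],s[340-290+290-75,330],"case",t[195,212],"win",t[195,366],"stage",t[200,350],s[265:272,322:334:3].tolist())
green=lambda g:(g[...,1]>128)&(g[...,1]-g[...,2]>3)
p,c=corners(t,(190,175,60,70),green,1.0);print("slab top",p.round(1).tolist())
win=lambda g:(g[...,2]>198)
p,c=corners(t,(340,170,50,70),win,1.2);print("win top",p.round(1).tolist(),[onz("top",q,60).round(1).tolist() for q in p])
p,c=corners(s,(150,160,70,60),lambda g:(g[...,2]>195)&(g[...,2]-g[...,0]>45),1.2);print("win scene",p.round(1).tolist(),[onz("scene",q,60).round(1).tolist() for q in p])
p,c=corners(s,(300,240,60,50),lambda g:(g[...,1]>150)&(g[...,1]-g[...,2]>=0),1.0);print("slab scene",p.round(1).tolist())
E
```

```text
slab bgr [133 159 159] [74 80 87] [141 170 171] case [70 77 82] win [183 216 229] stage [133 151 158] [[[72, 78, 85], [69, 74, 81], [94, 111, 116], [151, 181, 185]], [[71, 77, 86], [74, 79, 86], [109, 129, 133], [151, 183, 184]], [[69, 76, 83], [69, 75, 82], [124, 150, 151], [147, 180, 181]], [[70, 78, 82], [75, 86, 87], [140, 170, 174], [151, 183, 185]], [[69, 75, 81], [88, 100, 105], [147, 179, 182], [154, 187, 188]], [[72, 75, 82], [104, 123, 126], [154, 188, 188], [150, 184, 184]], [[71, 76, 81], [124, 148, 149], [152, 183, 185], [144, 174, 177]]]
slab top [[212.8, 221.6]]
win top [[356.3, 184.8], [356.6, 213.8], [374.9, 214.2], [374.8, 187.1]] [[696.3, -182.6, 60.0], [596.7, -182.1, 60.0], [596.0, -243.4, 60.0], [689.1, -244.8, 60.0]]
win scene [[205.6, 185.3], [193.8, 176.2], [168.7, 190.4], [179.4, 201.3]] [[595.4, -189.9, 60.0], [597.7, -246.8, 60.0], [690.1, -245.1, 60.0], [692.5, -185.8, 60.0]]
slab scene [[336.2, 245.8], [336.9, 247.1], [344.1, 246.6], [339.3, 245.1]]
```

```bash
python3 - <<'E'
from h import *
t=cv2.imread("pics/top0.png");s=cv2.imread("pics/scene0.png")
print("col profile top (rows 174..246) grey, cols 362-370 mean; x@z60")
for v in range(174,247):
    print(v,round(t[v,362:371].mean()),t[v,362:371].mean(0).round().astype(int).tolist(),round(onz("top",(366,v),60)[0]),end=" | " if v%3 else "\n")
print()
for n,im,box in(("top",t,(195,195,40,45)),("scene",s,(300,240,60,50))):
    g=cv2.GaussianBlur(im,(3,3),0)
    p,c=corners(g,box,(lambda g:(g[...,1]>118)&(g[...,1]-g[...,2]>=-6)),1.0);print(n,p.round(1).tolist())
stage=lambda g:(g[...,2]>118)
p,c=corners(t,(343,178,48,66),stage,1.2);print("stage top",p.round(1).tolist(),[onz("top",q,60).round(1).tolist() for q in p])
for v in range(200,240,3): print(v,t[v,196:236,1].tolist())
E
```

```text
col profile top (rows 174..246) grey, cols 362-370 mean; x@z60
174 84 [79, 84, 90] 734
175 85 [79, 85, 90] 731 | 176 84 [79, 84, 89] 727 | 177 84 [78, 83, 89] 724
178 90 [84, 91, 97] 720 | 179 121 [109, 123, 131] 717 | 180 163 [145, 165, 178] 713
181 171 [150, 172, 190] 710 | 182 164 [144, 165, 184] 706 | 183 144 [126, 146, 161] 703
184 117 [102, 118, 130] 699 | 185 136 [118, 139, 151] 696 | 186 178 [154, 183, 198] 693
187 205 [178, 211, 225] 689 | 188 209 [183, 217, 229] 686 | 189 210 [184, 217, 230] 682
190 210 [184, 218, 230] 679 | 191 210 [183, 217, 229] 675 | 192 210 [183, 217, 229] 672
193 210 [183, 217, 229] 668 | 194 210 [183, 217, 229] 665 | 195 209 [183, 217, 229] 661
196 210 [183, 218, 229] 658 | 197 210 [183, 217, 229] 655 | 198 210 [183, 218, 229] 651
199 210 [183, 217, 229] 648 | 200 210 [184, 217, 229] 644 | 201 210 [183, 217, 229] 641
202 210 [184, 217, 230] 637 | 203 210 [184, 217, 229] 634 | 204 210 [183, 217, 229] 631
205 210 [182, 217, 229] 627 | 206 210 [183, 217, 229] 624 | 207 210 [182, 217, 230] 620
208 211 [184, 218, 230] 617 | 209 210 [183, 216, 229] 613 | 2
[... 4224 characters left out ...]
9, 160, 159, 161, 161, 161, 160, 158, 157, 156, 159, 152, 137, 97, 67, 51, 50, 50, 49, 48, 50, 49, 51, 67, 85, 94]
233 [157, 153, 155, 153, 152, 151, 136, 122, 110, 96, 87, 89, 101, 98, 95, 93, 98, 105, 105, 100, 99, 99, 99, 108, 107, 109, 103, 84, 81, 74, 66, 58, 54, 53, 50, 52, 53, 50, 52, 53]
236 [154, 152, 157, 156, 157, 156, 153, 155, 154, 153, 153, 153, 157, 157, 153, 154, 154, 156, 156, 155, 153, 155, 158, 153, 150, 147, 151, 145, 147, 143, 146, 148, 148, 147, 132, 103, 89, 83, 87, 84]
239 [157, 151, 152, 152, 155, 155, 156, 152, 151, 153, 151, 157, 159, 158, 156, 153, 154, 156, 156, 154, 153, 157, 157, 152, 154, 152, 152, 154, 157, 154, 152, 158, 160, 158, 157, 157, 144, 111, 92, 87]
```

```bash
cat >> h.py <<'E'
def cas(x,y,yaw,P): # cassette frame -> world
    from scipy.spatial.transform import Rotation as Ro
    return np.asarray(P,float)@Ro.from_euler("zy",[yaw,-40],degrees=True).as_matrix().T+np.array([x,y,150])
E
python3 - <<'E'
from h import *
from scipy.optimize import least_squares
t=cv2.imread("pics/top0.png").astype(float);s=cv2.imread("pics/scene0.png").astype(float)
def cross(a,i0,lv,up):  # subpixel crossing
    for i in range(len(a)-1):
        if (a[i]-lv)*(a[i+1]-lv)<=0 and (a[i+1]>a[i])==up: return i0+i+(lv-a[i])/(a[i+1]-a[i])
g=t[...,1]
L=[(cross(g[v,203:212],203,125,True),v) for v in range(218,226)]
R=[(cross(g[v,218:228],218,122,False),v) for v in range(218,231)]
N=[(u,cross(g[226:236,u],226,128,False)) for u in range(209,221)]
S=[(u,cross(g[210:220,u],210,120,True)) for u in (208,209,210,220,221)]
print(L[0],L[-1],R[0],R[-1],N[0],N[-1],S)
def pl(n,uv,q): # to cassette plane z=0 coordinates
    o,d=ray(n,*uv);M=cas(0,0,q[2],np.eye(3))-[0,0,150];nz=M[2];c=np.array([q[0],q[1],150])
    X=o+d*((c-o)@nz)/(d@nz);return M@(X-c)
f=lambda q:np.r_[[pl("top",p,q)[1]-25 for p in L],[pl("top",p,q)[1]+25.8 for p in R],[pl("top",p,q)[0]+50 for p in N],[pl("top",p,q)[0]-20 for p in S]]
q=least_squares(f,[600,250,0],loss="soft_l1").x
print("cassette",q.round(2),"res",f(q).round(1))
pts=[[-50,25,0],[-50,-25,0],[20,25,0],[20,-25,0],[20,17,4],[20,-17,4],[50,17,0],[50,-17,0]]
print(proj("top",cas(*q,pts)).round(1).tolist());print(proj("scene",cas(*q,pts)).round(1).tolist())
for v in range(246,282,3): print(v,s[v,314:350,1].astype(int).tolist())
E
```

```text
(np.float64(206.57575757575756), 218) (np.float64(206.65384615384616), 225) (np.float64(222.59459459459458), 218) (np.float64(222.375), 230) (209, np.float64(231.88888888888889)) (220, np.float64(232.4)) [(208, np.float64(214.85714285714286)), (209, np.float64(214.80769230769232)), (210, np.float64(214.58333333333334)), (220, np.float64(214.25)), (221, np.float64(214.77142857142857))]
cassette [558.93 279.32  -3.4 ] res [-0.3 -0.2 -0.1 -0.  -0.  -0.2 -0.1 -0.1 -0.1 -0.1  0.   0.  -0.1 -0.2
 -0.3  0.2  0.1  0.2  0.4  0.5  0.6  0.7  0.5  0.6 -0.  -0.7 -0.5  0.4
  0.9  1.2  1.2  1.1  1.3 -6.3 -5.9 -4.9 -1.5 -3.2]
[[206.7, 231.9], [222.3, 232.9], [206.4, 213.0], [222.3, 214.0], [208.8, 213.8], [219.6, 214.5], [208.8, 204.8], [219.7, 205.5]]
[[348.3, 256.8], [334.0, 245.3], [333.7, 255.6], [319.1, 243.6], [332.1, 252.3], [322.2, 244.1], [324.6, 253.1], [314.6, 244.7]]
246 [72, 76, 78, 76, 84, 104, 121, 130, 136, 137, 134, 137, 140, 139, 139, 139, 135, 136, 137, 135, 133, 142, 149, 157, 155, 154, 155, 156, 154, 152, 151, 141, 134, 128, 128, 131]
249 [77, 78, 79, 77, 73, 78, 79, 84, 96, 118
[... 1113 characters left out ...]
139, 142, 144, 141]
270 [73, 74, 74, 76, 81, 78, 74, 75, 75, 77, 87, 123, 156, 181, 188, 184, 186, 184, 172, 147, 115, 85, 77, 78, 77, 76, 89, 111, 128, 138, 141, 142, 144, 142, 143, 141]
273 [77, 75, 79, 76, 74, 74, 75, 79, 92, 119, 149, 163, 175, 174, 173, 171, 158, 136, 106, 83, 74, 71, 74, 78, 88, 108, 128, 137, 143, 142, 140, 145, 144, 140, 142, 139]
276 [78, 73, 75, 74, 71, 80, 94, 126, 160, 177, 185, 189, 187, 183, 170, 145, 110, 81, 73, 71, 76, 80, 92, 112, 127, 138, 140, 142, 143, 143, 142, 142, 140, 141, 139, 141]
279 [76, 74, 73, 74, 74, 81, 92, 106, 115, 118, 118, 115, 117, 113, 98, 84, 78, 75, 72, 75, 86, 114, 129, 139, 145, 145, 140, 140, 138, 141, 142, 142, 145, 141, 141, 141]
```

```bash
python3 - <<'E'
from h import *
from scipy.optimize import least_squares
t=cv2.imread("pics/top0.png").astype(float);g=t[...,1]
def cross(a,i0,lv,up):
    for i in range(len(a)-1):
        if (a[i]-lv)*(a[i+1]-lv)<=0 and (a[i+1]>a[i])==up: return i0+i+(lv-a[i])/(a[i+1]-a[i])
L=[(cross(g[v,203:212],203,125,True),v) for v in range(218,226)]
R=[(cross(g[v,218:228],218,122,False),v) for v in range(218,231)]
N=[(u,cross(g[226:236,u],226,128,False)) for u in range(209,221)]
D=[(cross(g[v,216:220+4],216,115,False),v) for v in range(208,213)] # right lip inner edge
print(D)
def pl(n,uv,q,z=0):
    o,d=ray(n,*uv);M=cas(0,0,q[2],np.eye(3))-[0,0,150];nz=M[2];c=np.array([q[0],q[1],150])+z*nz
    X=o+d*((c-o)@nz)/(d@nz);return M@(X-c)
f=lambda q:np.r_[[pl("top",p,q)[1]-25 for p in L],[pl("top",p,q)[1]+25.8 for p in R],[pl("top",p,q)[0]+50 for p in N],[pl("top",p,q,4)[1]+17 for p in D]]
q=least_squares(f,[600,250,0],loss="soft_l1").x
print("cassette",q.round(2),"res",f(q).round(1))
# base plate: 170x130 dark outline via right edge & screws
pts=[[-50,25,0],[20,17,4],[20,-17,4],[20,25,-18],[-50,25,-18],[-53,30,-22],[50,30,-18]]
print(proj("scene",cas(*q,pts)).round(1).tolist())
# bright screws of base in top
for (x,y,w,h) in((205,183,10,10),(235,185,10,10),(203,226,8,8),(232,226,9,9)):
    a=np.clip(g[y:y+h,x:x+w]-100,0,None);Y,X=np.mgrid[y:y+h,x:x+w];c=((a*X).sum()/a.sum(),(a*Y).sum()/a.sum());print(np.round(c,1),onz("top",c,8).round(1))
E
```

```text
[(np.float64(219.46153846153845), 208), (np.float64(219.6046511627907), 209), (np.float64(219.57777777777778), 210), (np.float64(219.5581395348837), 211), (np.float64(219.57777777777778), 212)]
cassette [559.46 279.36  -3.33] res [-0.3 -0.2 -0.1 -0.  -0.  -0.2 -0.1 -0.1 -0.2 -0.1  0.   0.  -0.1 -0.2
 -0.3  0.2  0.1  0.2  0.4  0.5  0.6  0.1 -0.1 -0.  -0.6 -1.3 -1.1 -0.3
  0.2  0.6  0.6  0.5  0.7  0.3 -0.1 -0.   0.  -0. ]
[[348.1, 256.9], [332.0, 252.4], [322.1, 244.2], [329.7, 262.0], [344.4, 262.9], [345.6, 265.5], [324.4, 262.9]]
[208.4 187.3] [695.7 326.2   8. ]
[239.8 187. ] [697.5 216.6   8. ]
[207.4 228.5] [550.1 323.9   8. ]
[nan nan] [nan nan nan]<stdin>:23: RuntimeWarning: invalid value encountered in scalar divide
```

Checks hold: the slab measures 50 mm wide, and the jaw–fence gap comes out at 109 mm against 110. Cassette ≈ (559.5, 279.4, 150), yaw −3.4°; microscope ≈ (649.5, −213), yaw −0.5°. The tool only points down, so I grip the tilted slab's vertical sides and level it later by pressing its low edge on the stage.

```bash
cat >> h.py <<'E'
def go(x,y,z,yaw=None):
    "remaining shift in tool axes (m) and turn (deg) to TCP x,y,z"
    from scipy.spatial.transform import Rotation as Ro
    s=r.sense();M=Ro.from_euler("xyz",s["tcp_rot"],degrees=True).as_matrix()
    print("t",round(s["time"],2),"tcp",np.round(s["tool_pos"],1),"yaw",round(s["tcp_rot"][2],2),"F",np.round(s["ft_force"],1),"gap",round(s["finger_gap"],1),"grip",round(s["grip_force"],1))
    print("shift m",(M.T@(np.array([x,y,z])-s["tool_pos"])/1000).round(4),"turn",None if yaw is None else round(-((yaw-s["tcp_rot"][2]+180)%360-180),2))
E
python3 -m handwheel '[[0,0,0,-4.8],[0,0,0,-4.8],[-0.036,-0.0232,0,0],[-0.036,-0.0232,0,0],[-0.036,-0.0232,0,0],[-0.036,-0.0232,0,0],[-0.036,-0.0232,0,0],[-0.036,-0.0232,0,0],[-0.036,-0.0232,0,0],[-0.036,-0.0232,0,0]]' 0.0854
python3 -m handwheel '[[-0.036,-0.0232,0,0],[-0.036,-0.0232,0,0],[-0.036,-0.0232,0,0],[-0.036,-0.0232,0,0],[0,0,0,0],[0,0,0,0]]'
python3 -c "
from h import *
go(551.5,280,120,176.6)
print(cas(559.5,279.4,-3.4,[[-18,0,-9],[-58,0,-9]]))"
```

```text
time: 1.1
tool_pos: [412.8, 380.5, 230.9]
tcp_rot: [-180.0, -0.0, 176.6]
ft_force: [0.9, 0.7, 0.3]
finger_gap: 85.5
grip_force: 0.0
time: 1.7
tool_pos: [550.2, 279.7, 230.4]
tcp_rot: [-180.0, -0.1, 176.4]
ft_force: [0.4, 0.5, 0.4]
finger_gap: 85.4
grip_force: 0.0
t 1.7 tcp [550.2 279.7 230.4] yaw 176.42 F [0.4 0.5 0.4] gap 85.4 grip 0.0
shift m [-0.0015  0.0004  0.1104] turn -0.18
[[551.52055917 280.46751472 131.55578854]
 [520.93271625 282.83976967 105.88954082]]
```

```bash
python3 -m handwheel '[[-0.0015,0.0005,0.03,0],[0,0,0.03,0],[0,0,0.02,0],[0,0,0.01,0],[0,0,0,0]]'
python3 - <<'E'
from h import *
go(551.5,280.4,120)
t=r.snapshot("top")[:,:,::-1];s=r.snapshot("scene")[:,:,::-1]
f=lambda im,x,y,w,h,k:cv2.resize(im[y:y+h,x:x+w],None,fx=k,fy=k,interpolation=cv2.INTER_CUBIC)
cv2.imwrite("pics/crop2.png",np.hstack([f(t,180,170,66,80,6),f(s,265,190,100,120,4)]))
E
```

```text
time: 2.2
tool_pos: [549.5, 281.4, 139.5]
tcp_rot: [-179.9, -0.2, 176.6]
ft_force: [-0.3, 0.2, -0.6]
finger_gap: 85.4
grip_force: 0.0
t 2.2 tcp [549.5 281.4 139.5] yaw 176.63 F [-0.3  0.2 -0.6] gap 85.4 grip 0.0
shift m [-0.0021 -0.0009  0.0195] turn None
```

View pics/crop2.png

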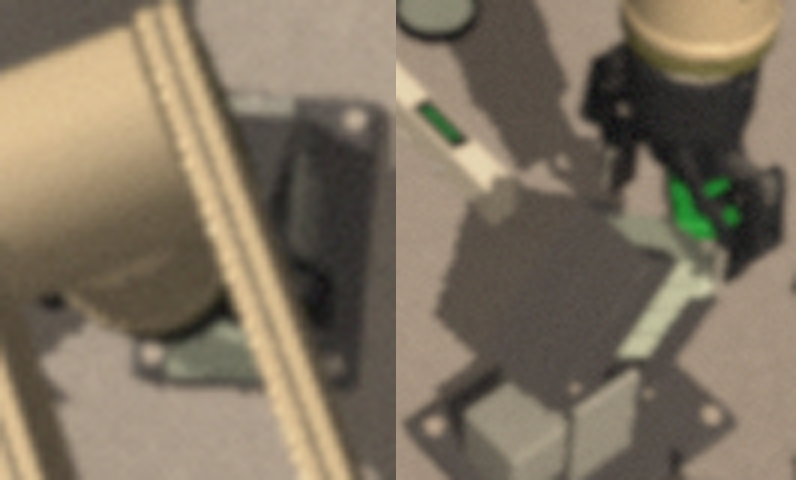

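The left finger stands outside the slab's +y side (crop 715,255) and the other is beyond its far side, so they straddle it. I go down and close gently.

```bash
python3 -m handwheel '[[-0.0015,0,0.009,0],[0,0,0.009,0],[0,0,0,0],[0,0,0,0]]'
python3 -m handwheel '[[0,0,0,0],[0,0,0,0],[0,0,0,0],[0,0,0,0],[0,0,0,0],[0,0,0,0]]' 0.045 60
python3 -c "
from h import *
go(551.5,280.4,120)"
```

```text
time: 2.7
tool_pos: [552.7, 280.7, 122.8]
tcp_rot: [-180.0, -0.0, 176.5]
ft_force: [-0.9, 0.4, -0.2]
finger_gap: 85.4
grip_force: 0.0
time: 3.3
tool_pos: [553.2, 280.5, 123.7]
tcp_rot: [-180.0, 0.0, 176.5]
ft_force: [-2.5, -6.0, 4.8]
finger_gap: 48.5
grip_force: 66.2
t 3.3 tcp [553.2 280.5 123.7] yaw 176.54 F [-2.5 -6.   4.8] gap 48.5 grip 66.2
shift m [ 0.0017 -0.0002  0.0037] turn None
```

```bash
python3 -m handwheel '[[0.0028,-0.0006,0.0024,0],[0.0028,0,0.0024,0],[0.0028,0,0.0024,0]]'
python3 -m handwheel '[[0.0043,0,0.0036,0],[0.0043,0,0.0036,0],[0.0043,0,0.0036,0],[0.0043,0,0.0036,0],[0.0043,0,0.0036,0],[0.0043,0,0.0036,0],[0,0,0,0],[0,0,0,0]]'
```

```text
time: 3.6
tool_pos: [545.6, 280.9, 117.3]
tcp_rot: [180.0, 0.1, 176.5]
ft_force: [0.6, -3.6, 6.1]
finger_gap: 48.9
grip_force: 66.4
time: 4.4
tool_pos: [517.9, 282.7, 94.0]
tcp_rot: [180.0, -0.1, 176.6]
ft_force: [-4.3, 0.5, 2.0]
finger_gap: 49.4
grip_force: 65.8
```

```bash
python3 -m handwheel '[[0.0032,0,-0.0038,0],[0.0032,0,-0.0038,0],[0.0032,0,-0.0038,0],[0.0032,0,-0.0038,0],[0.0032,0,-0.0038,0],[0.0064,0,-0.0076,0],[0.0064,0,-0.0076,0],[0.0064,0,-0.0076,0],[0.0064,0,-0.0076,0],[0,0,0,0]]'
python3 -m handwheel '[[0.005,0,-0.02,0],[0.005,0,-0.03,0],[0.005,0,-0.03,0],[0,0,-0.03,0],[0,0,0,0]]'
python3 - <<'E'
from h import *
go(551.5,280.4,120)
t=r.snapshot("top")[:,:,::-1];s=r.snapshot("scene")[:,:,::-1]
f=lambda im,x,y,w,h,k:cv2.resize(im[y:y+h,x:x+w],None,fx=k,fy=k,interpolation=cv2.INTER_CUBIC)
cv2.imwrite("pics/crop3.png",np.hstack([f(t,180,170,66,96,5),f(s,265,190,110,120,4)]))
E
```

```text
time: 5.4
tool_pos: [477.3, 285.5, 145.7]
tcp_rot: [179.9, 0.1, 176.6]
ft_force: [-0.2, -0.2, -1.2]
finger_gap: 48.7
grip_force: 65.3
time: 5.9
tool_pos: [464.4, 286.9, 259.4]
tcp_rot: [179.8, 0.4, 176.6]
ft_force: [0.7, 0.1, 0.3]
finger_gap: 49.2
grip_force: 65.4
t 5.9 tcp [464.4 286.9 259.4] yaw 176.56 F [0.7 0.1 0.3] gap 49.2 grip 65.4
shift m [-0.0862 -0.0018  0.1401] turn None
```

View pics/crop3.png

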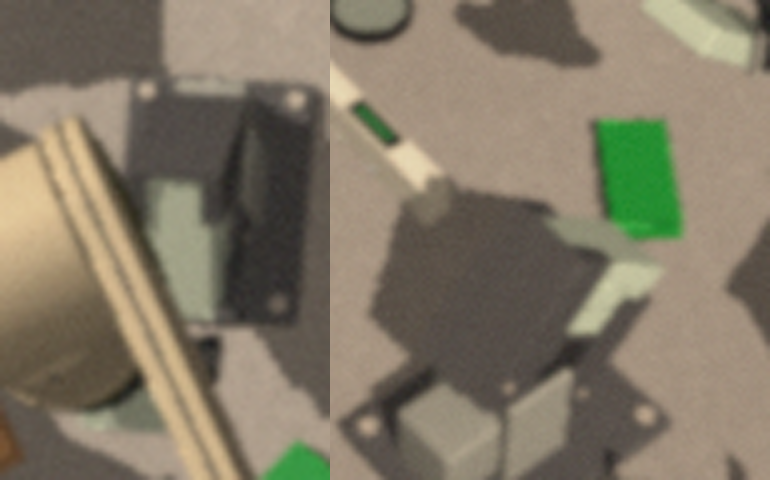

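The next slab is up under the lips (same T-shape, at crop 185,190–315), and the drawn slab is held at the top right of the scene crop. Now I carry it over to the stage.

```bash
python3 -m handwheel '[[0,0,0,-2.9],[-0.0138,-0.0415,0,0],[-0.0138,-0.0415,0,0],[-0.0138,-0.0415,0,0],[-0.0138,-0.0415,0,0],[-0.0138,-0.0415,0,0],[-0.0138,-0.0415,0,0],[-0.0138,-0.0415,0,0],[-0.0138,-0.0415,0,0],[-0.0138,-0.0415,0,0]]'
python3 -m handwheel '[[-0.0138,-0.0415,0,0],[-0.0138,-0.0415,0,0],[-0.0138,-0.0415,0,0],[0,0,0.03,0],[0,0,0.03,0],[0,0,0.03,0],[0,0,0.03,0],[0,0,0.01,0],[0,0,0,0],[0,0,0,0]]'
python3 - <<'E'
from h import *
go(626,-213,110,179.5)
t=r.snapshot("top")[:,:,::-1];s=r.snapshot("scene")[:,:,::-1]
cv2.imwrite("pics/s4.png",s);cv2.imwrite("pics/t4.png",t)
f=lambda im,x,y,w,h,k:cv2.resize(im[y:y+h,x:x+w],None,fx=k,fy=k,interpolation=cv2.INTER_CUBIC)
cv2.imwrite("pics/crop4.png",np.hstack([f(t,330,160,66,96,5),f(s,140,120,94,96,5)]))
E
```

```text
time: 7.0
tool_pos: [582.2, -90.6, 251.4]
tcp_rot: [180.0, -0.2, 179.4]
ft_force: [1.4, 1.0, -0.3]
finger_gap: 48.9
grip_force: 65.3
time: 8.0
tool_pos: [623.4, -213.9, 124.6]
tcp_rot: [-180.0, 0.0, 179.4]
ft_force: [0.3, 0.4, -1.0]
finger_gap: 49.2
grip_force: 65.3
t 8.0 tcp [ 623.4 -213.9  124.6] yaw 179.45 F [ 0.3  0.4 -1. ] gap 49.2 grip 65.3
shift m [-0.0026  0.0009  0.0146] turn -0.05
```

View pics/crop4.png

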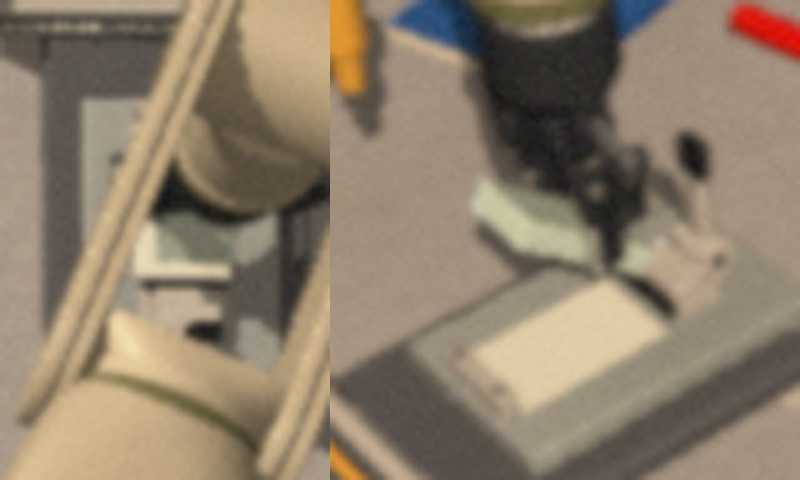

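```bash
python3 - <<'E'
from h import *
from scipy.spatial.transform import Rotation as Ro
M=Ro.from_euler("zy",[-.5,-40],degrees=True).as_matrix()
c=np.array([624,-213.7,124.7])+[12.1,0,19.4]
for p in([50,25,9],[50,-25,9],[50,25,-9],[50,-25,-9],[-50,25,9],[-50,25,-9]):
    print(p,proj("scene",(M@p+c)[None])[0].round(1),proj("top",(M@p+c)[None])[0].round(1))
s=cv2.imread("pics/s4.png");g=cv2.GaussianBlur(s,(3,3),0)
p,cc=corners(g,(164,150,34,30),lambda g:(g[...,1]>125)&(g[...,1]-g[...,2]>=-5),1.0);print(p.round(1).tolist())
E
```

```text
[50, 25, 9] [180.1 164.9] [363.6 184. ]
[50, -25, 9] [170.  156.2] [379.6 184.3]
[50, 25, -9] [177.3 170.5] [362.9 181.5]
[50, -25, -9] [167.3 161.8] [378.7 181.7]
[-50, 25, 9] [204.9 170.3] [360.8 211.9]
[-50, 25, -9] [202.2 175.6] [360.2 209.2]
[[169.6, 157.7], [168.9, 161.4], [176.4, 169.4], [190.9, 172.1], [190.3, 165.6], [186.7, 161.2], [172.9, 155.9]]
```

The prediction matches the image within about 1 px (tilt still 40°). Next I lower until the low edge touches.

```bash
python3 -m handwheel '[[-0.003,0.0005,0.01,0],[0,0,0.01,0],[0,0,0.01,0],[0,0,0.008,0],[0,0,0,0],[0,0,0,0]]' - 30
python3 -m handwheel '[[0,0,0.002,0],[0,0,0.002,0],[0,0,0.002,0],[0,0,0,0]]'
```

```text
time: 8.7
tool_pos: [625.8, -213.2, 85.3]
tcp_rot: [180.0, -0.1, 179.4]
ft_force: [0.5, 0.5, -1.2]
finger_gap: 48.9
grip_force: 65.3
time: 9.1
tool_pos: [626.4, -213.5, 80.3]
tcp_rot: [-180.0, 0.0, 179.4]
ft_force: [0.5, -0.4, 0.0]
finger_gap: 48.5
grip_force: 65.7
```

```bash
python3 -m handwheel '[[0,0,0.001,0],[-0.001,0,0.001,0],[-0.0015,0,0.0011,0],[-0.0015,0,0.0012,0],[0,0,0,0]]'
python3 -m handwheel '[[-0.0013,0,0.0011,0],[-0.0013,0,0.0011,0],[-0.0012,0,0.0012,0],[0,0,0,0]]'
```

```text
time: 9.6
tool_pos: [630.4, -213.4, 77.6]
tcp_rot: [-180.0, 0.0, 179.4]
ft_force: [-6.0, 2.6, 12.2]
finger_gap: 48.8
grip_force: 67.5
time: 10.0
tool_pos: [634.5, -213.6, 74.5]
tcp_rot: [-180.0, 0.1, 179.5]
ft_force: [-5.5, 3.3, 12.8]
finger_gap: 48.9
grip_force: 68.4
```

```bash
python3 -m handwheel '[[-0.001,0,0.0013,0],[-0.001,0,0.0013,0],[-0.001,0,0.0014,0],[-0.0005,0,0.001,0],[0,0,0,0]]'
python3 - <<'E'
from h import *
go(626,-213,110,179.5)
s=r.snapshot("scene")[:,:,::-1]
cv2.imwrite("pics/s5.png",s)
f=lambda im,x,y,w,h,k:cv2.resize(im[y:y+h,x:x+w],None,fx=k,fy=k,interpolation=cv2.INTER_CUBIC)
cv2.imwrite("pics/crop5.png",f(s,145,135,90,75,8))
E
```

```text
time: 10.5
tool_pos: [639.0, -213.6, 70.2]
tcp_rot: [-179.9, 0.2, 179.5]
ft_force: [-2.6, 2.3, 13.6]
finger_gap: 49.1
grip_force: 69.4
t 10.5 tcp [ 639.  -213.6   70.2] yaw 179.46 F [-2.6  2.3 13.6] gap 49.1 grip 69.4
shift m [ 0.0128  0.0005 -0.0398] turn -0.04
```

View pics/crop5.png

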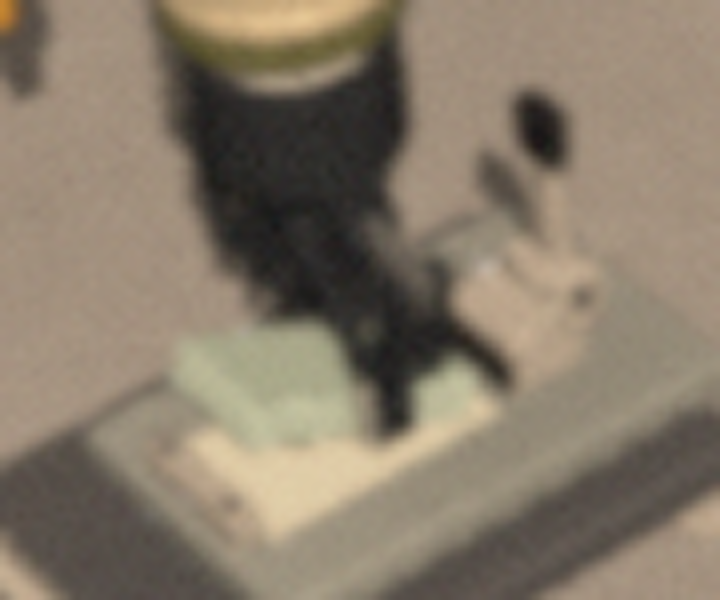

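```bash
python3 - <<'E'
from h import *
def ony(uv,y):
    o,d=ray("scene",*uv);return (o+d*(y-o[1])/d[1]).round(1)
for n,p in dict(fenceBotL=(265,445),fenceTopL=(270,410),jawBot=(505,395),jawTop=(475,360),alongbot=(415,422)).items():
    print(n,ony((p[0]/8+145-.44,p[1]/8+135-.44),-188.4))
E
```

```text
fenceBotL [ 690.3 -188.4  101.3]
fenceTopL [ 685.9 -188.4  115.6]
jawBot [ 588.4 -188.4   62.3]
jawTop [ 599.4 -188.4   86.8]
alongbot [ 628.3 -188.4   73.5]
```

```bash
cat >> h.py <<'E'
def ony(uv,y,n="scene"):
    o,d=ray(n,*uv);return (o+d*(y-o[1])/d[1])
def slabfit(y=-188.4,box=(160,165,50,35)):
    "mask of the slab in the scene view; corners, each cast onto the side plane y"
    s=cv2.GaussianBlur(r.snapshot("scene")[:,:,::-1],(3,3),0)
    p,c=corners(s,box,lambda g:(g[...,1]>135)&(g[...,1]-g[...,2]>=-6)&(g[...,2]-g[...,0]<45),0.9)
    for q in p: print(q.round(1),ony(q,y).round(1),"| on z=78:",onz("scene",q,78).round(1)[:2])
E
python3 -c "
from h import *
slabfit()
for n,C in(('a',599),('b',606)):
  for th in (20,24):
    a=np.radians(th);P=np.array([[C+100*np.cos(a),-188.4,60+100*np.sin(a)],[C+100*np.cos(a)-18*np.sin(a),-188.4,60+100*np.sin(a)+18*np.cos(a)],[C+100*np.cos(a)-18*np.sin(a),-238.4,60+100*np.sin(a)+18*np.cos(a)]])
    print(n,th,proj('scene',P).round(1).tolist())
"
```

```text
[166.1 181.7] [ 720.5 -188.4  152.7] | on z=78: [ 683.5 -264.3]
[169.2 185.9] [ 713.7 -188.4  132.5] | on z=78: [ 686.9 -242.6]
[176.3 189.7] [ 694.2 -188.4  105.7] | on z=78: [ 680.4 -215.2]
[186.1 188.6] [ 662.9 -188.4   90.3] | on z=78: [ 656.5 -200.1]
[188.9 186.6] [ 652.6 -188.4   91.8] | on z=78: [ 645.3 -201.5]
[188.9 183.3] [ 650.9 -188.4  103.6] | on z=78: [ 637.1 -213.1]
[185.8 177.3] [ 657.8 -188.4  131. ] | on z=78: [ 628.7 -241. ]
[183.6 175.8] [ 664.1 -188.4  140.5] | on z=78: [ 629.9 -251.1]
[177.1 175.4] [ 684.  -188.4  153.9] | on z=78: [ 643.4 -265.5]
[168.6 177.1] [ 710.4 -188.4  163.7] | on z=78: [ 666.5 -276.5]
a 20 [[177.2, 192.4], [178.2, 187.1], [168.4, 178.3]]
a 24 [[177.7, 190.3], [179.1, 185.0], [169.2, 176.2]]
b 20 [[175.2, 193.5], [176.2, 188.2], [166.3, 179.4]]
b 24 [[175.6, 191.5], [177.0, 186.1], [167.1, 177.2]]
```

```bash
python3 -m handwheel '[[-0.001,0,0.0015,0],[-0.001,0,0.0015,0],[-0.001,0,0.0015,0],[-0.001,0,0.0015,0],[-0.0005,0,0.0015,0],[0,0,0,0]]'
python3 - <<'E'
from h import *
go(626,-213,110,179.5)
slabfit()
for C in(595,602):
  for th in (10,16):
    a=np.radians(th);P=np.array([[C+100*np.cos(a),-188.4,60+100*np.sin(a)],[C+100*np.cos(a)-18*np.sin(a),-188.4,60+100*np.sin(a)+18*np.cos(a)],[C+100*np.cos(a)-18*np.sin(a),-238.4,60+100*np.sin(a)+18*np.cos(a)]])
    print(C,th,proj('scene',P).round(1).tolist())
s=r.snapshot("scene")[:,:,::-1]
f=lambda im,x,y,w,h,k:cv2.resize(im[y:y+h,x:x+w],None,fx=k,fy=k,interpolation=cv2.INTER_CUBIC)
cv2.imwrite("pics/crop6.png",f(s,150,160,70,50,10))
E
```

```text
time: 11.2
tool_pos: [644.2, -213.7, 63.3]
tcp_rot: [-179.9, 0.3, 179.5]
ft_force: [-0.5, 2.7, 14.6]
finger_gap: 48.8
grip_force: 70.9
t 11.2 tcp [ 644.2 -213.7   63.3] yaw 179.46 F [-0.5  2.7 14.6] gap 48.8 grip 70.9
shift m [ 0.018   0.0005 -0.0468] turn -0.04
[187.9 189.8] [ 657.5 -188.4   81.9] | on z=78: [ 655.5 -192.1]
[187.8 186.1] [ 656.  -188.4   95.9] | on z=78: [ 646.5 -205.5]
[184.9 179.3] [ 661.6 -188.4  125.7] | on z=78: [ 635.8 -235.5]
[181.9 177.7] [ 670.2 -188.4  137.1] | on z=78: [ 638.3 -247.4]
[168.8 180.1] [ 711.4 -188.4  153.2] | on z=78: [ 673.4 -264.8]
[165.2 183.4] [ 724.1 -188.4  148.4] | on z=78: [ 689.7 -259.6]
[165.2 187.2] [ 726.4 -188.4  135.7] | on z=78: [ 698.7 -245.9]
[175.1 194.2] [ 700.7 -188.4   92.1] | on z=78: [ 693.8 -201.9]
595 10 [[177.8, 196.7], [177.9, 191.8], [168.2, 182.9]]
595 16 [[178.1, 193.8], [178.7, 188.6], [168.9, 179.8]]
602 10 [[175.8, 197.9], [175.9, 192.9], [166.1, 184.0]]
602 16 [[176.0, 194.9], [176.7, 189.7], [166.8, 180.9]]
```

View pics/crop6.png

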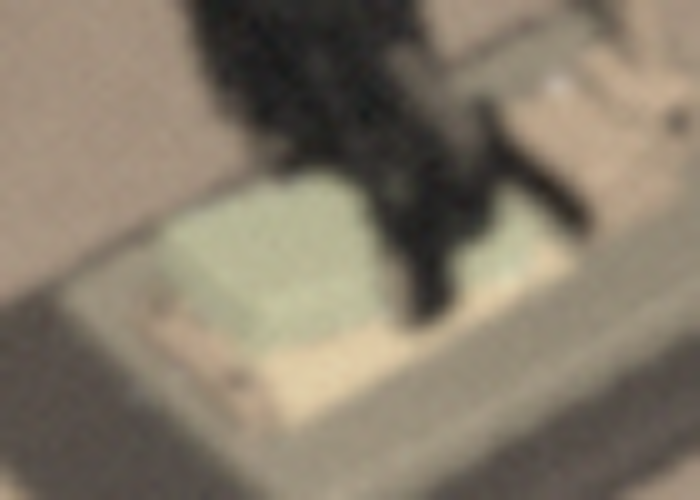

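The slab is now at ≈16° with its low edge at x≈603 and its fence end above the fence (crop 258,352). I level a bit more, then lift 3 mm and shift 7 mm towards the jaw so it clears the fence.

```bash
python3 -m handwheel '[[-0.0005,0,0.0013,0],[-0.0005,0,0.0013,0],[-0.0005,0,0.0014,0],[0,0,0,0]]'
python3 -m handwheel '[[0,0,-0.002,0],[0,0,-0.002,0],[0.0035,0,0,0],[0.0035,0,0,0],[0,0,0.002,0],[0,0,0.001,0],[0,0,0,0]]'
python3 -c "
from h import *
go(626,-213,110,179.5)
slabfit()"
```

```text
time: 11.7
tool_pos: [646.3, -213.8, 59.5]
tcp_rot: [-179.9, 0.4, 179.5]
ft_force: [2.8, 2.1, 12.9]
finger_gap: 49.0
grip_force: 71.4
time: 12.4
tool_pos: [636.6, -213.6, 58.5]
tcp_rot: [-180.0, 0.0, 179.4]
ft_force: [-3.0, 2.4, 14.0]
finger_gap: 48.2
grip_force: 71.7
t 12.4 tcp [ 636.6 -213.6   58.5] yaw 179.44 F [-3.   2.4 14. ] gap 48.2 grip 71.7
shift m [ 0.0106  0.0004 -0.0515] turn -0.06
[184.6 177.8] [ 662.  -188.4  131.7] | on z=78: [ 632.8 -241.7]
[178.7 178.1] [ 680.4 -188.4  141.9] | on z=78: [ 646.5 -252.5]
[173.8 181.1] [ 697.  -188.4  140.6] | on z=78: [ 664.8 -251.2]
[173.1 180.2] [ 698.8 -188.4  145. ] | on z=78: [ 664.3 -255.9]
[168.6 181.9] [ 713.2 -188.4  147.3] | on z=78: [ 678.6 -258.4]
[167.1 185.1] [ 719.5 -188.4  139.4] | on z=78: [ 689.5 -249.9]
[175.3 193.7] [ 699.6 -188.4   93.4] | on z=78: [ 692.1 -203.1]
[178.9 195.3] [ 689.3 -188.4   80.2] | on z=78: [ 688.1 -190.5]
[190.3 189.9] [ 649.9 -188.4   76.6] | on z=78: [ 650.6 -187. ]
[190.4 186.8] [ 647.8 -188.4   87.8] | on z=78: [ 642.6 -197.7]
[187.8 180.4] [ 653.1 -188.4  116.1] | on z=78: [ 632.3 -225.6]
```

```bash
python3 -m handwheel '[[-0.0003,0,0.001,0],[-0.0003,0,0.001,0],[-0.0002,0,0.0005,0],[0,0,0,0]]' - 20
python3 -m handwheel '[[0,0,0,0],[0,0,0,0]]' 0.0485 20
python3 -m handwheel '[[0,0,0,0],[0,0,0,0]]' 0.0492 20
python3 -m handwheel '[[0,0,0,0],[0,0,0,0]]' 0.0496 20
```

```text
time: 12.85
tool_pos: [637.2, -213.6, 57.4]
tcp_rot: [-180.0, 0.0, 179.4]
ft_force: [-8.6, 4.3, 23.2]
finger_gap: 48.7
grip_force: 76.9
time: 13.05
tool_pos: [637.2, -213.6, 57.3]
tcp_rot: [-180.0, 0.0, 179.4]
ft_force: [-8.5, 4.0, 24.0]
finger_gap: 48.9
grip_force: 76.9
time: 13.25
tool_pos: [637.3, -213.6, 57.2]
tcp_rot: [-180.0, 0.0, 179.4]
ft_force: [-9.0, 5.4, 22.8]
finger_gap: 49.4
grip_force: 47.6
time: 13.45
tool_pos: [637.4, -213.6, 57.1]
tcp_rot: [-180.0, 0.0, 179.4]
ft_force: [-8.2, 3.6, 21.9]
finger_gap: 49.6
grip_force: 29.8
```

```bash
python3 -m handwheel '[[0,0,0,0],[0,0,0,0]]' 0.0499
python3 -m handwheel '[[0,0,0,0],[0,0,0,0]]' 0.0501
python3 -m handwheel '[[0,0,0,0],[0,0,0,0]]' 0.0503
python3 -c "
from h import *
slabfit()"
```

```text
time: 13.65
tool_pos: [637.4, -213.6, 57.0]
tcp_rot: [-180.0, 0.0, 179.4]
ft_force: [-8.4, 4.6, 20.1]
finger_gap: 49.5
grip_force: 17.0
time: 13.85
tool_pos: [637.3, -213.6, 57.0]
tcp_rot: [-180.0, 0.0, 179.4]
ft_force: [-7.7, 3.2, 21.0]
finger_gap: 50.0
grip_force: 10.2
time: 14.05
tool_pos: [637.4, -213.6, 56.9]
tcp_rot: [-180.0, 0.0, 179.4]
ft_force: [-7.5, 3.5, 19.3]
finger_gap: 50.2
grip_force: 9.9
[185.7 179.1] [ 659.1 -188.4  125.1] | on z=78: [ 633.5 -234.9]
[177.1 181.1] [ 687.1 -188.4  134.5] | on z=78: [ 657.6 -244.7]
[168.3 187.9] [ 717.5 -188.4  127.2] | on z=78: [ 693.6 -237.1]
[177.3 198.2] [ 696.  -188.4   73.1] | on z=78: [ 698.4 -183.8]
[181.4 197.9] [ 682.8 -188.4   65.4] | on z=78: [ 689.  -176.7]
[190.6 191.8] [ 650.  -188.4   69.1] | on z=78: [ 654.7 -180.1]
[190.1 186.4] [ 648.9 -188.4   89.9] | on z=78: [ 642.5 -199.8]
```

```bash
python3 -m handwheel '[[0,0,0,0],[0,0,0,0]]' 0.0506
python3 -m handwheel '[[0,0,0,0],[0,0,0,0]]' 0.051
python3 -m handwheel '[[0,0,0,0],[0,0,-0.001,0]]' 0.053
python3 -m handwheel '[[0,0,-0.001,0],[0,0,-0.002,0],[0,0,-0.002,0],[0,0,0,0]]' 0.08
python3 -m handwheel '[[0,0,-0.01,0],[0,0,-0.03,0],[0,0,-0.04,0],[0,0,-0.04,0],[0,0,0,0]]'
```

```text
time: 14.3
tool_pos: [637.4, -213.8, 56.9]
tcp_rot: [-180.0, 0.1, 179.5]
ft_force: [-7.6, 2.6, 19.1]
finger_gap: 50.7
grip_force: 9.5
time: 14.5
tool_pos: [637.5, -213.9, 56.8]
tcp_rot: [-180.0, 0.1, 179.4]
ft_force: [-7.7, 1.6, 18.3]
finger_gap: 50.9
grip_force: 9.1
time: 14.7
tool_pos: [637.5, -214.3, 56.6]
tcp_rot: [-179.9, 0.1, 179.4]
ft_force: [1.2, -2.5, 3.3]
finger_gap: 52.9
grip_force: 1.5
time: 15.1
tool_pos: [637.0, -213.3, 60.1]
tcp_rot: [180.0, -0.0, 179.4]
ft_force: [-0.1, -0.4, -0.4]
finger_gap: 80.2
grip_force: 0.0
time: 15.6
tool_pos: [641.0, -214.9, 189.6]
tcp_rot: [-179.7, 0.7, 179.5]
ft_force: [1.4, -0.2, 0.2]
finger_gap: 80.1
grip_force: 0.0
```

```bash
python3 - <<'E'
from h import *
go(626,-213,110,179.5)
slabfit()
for cx in (641,645,649):
  P=np.array([[cx+dx,-213+dy,z] for dx,dy,z in((50,25,60),(50,25,78),(50,-25,78),(-50,-25,78),(-50,25,78),(-50,25,60))]);print(cx,proj("scene",P).round(1).tolist())
s=r.snapshot("scene")[:,:,::-1]
f=lambda im,x,y,w,h,k:cv2.resize(im[y:y+h,x:x+w],None,fx=k,fy=k,interpolation=cv2.INTER_CUBIC)
cv2.imwrite("pics/crop7.png",f(s,150,135,75,75,8))
E
```

```text
t 15.6 tcp [ 641.  -214.9  189.6] yaw 179.46 F [ 1.4 -0.2  0.2] gap 80.1 grip 0.0
shift m [0.0159 0.0022 0.0794] turn -0.04
[205.9 183.3] [ 594.2 -188.4   68.4] | on z=78: [ 599.7 -179.5]
[202.8 178.3] [ 602.7 -188.4   93.7] | on z=78: [ 593.5 -203.4]
[195.4 171.9] [ 624.3 -188.4  131.5] | on z=78: [ 593.  -241.5]
[189.1 174.1] [ 645.9 -188.4  136.2] | on z=78: [ 613.  -246.5]
[182.2 179.8] [ 670.5 -188.4  129.2] | on z=78: [ 643.2 -239.1]
[172.3 183.9] [ 703.2 -188.4  133.5] | on z=78: [ 675.2 -243.7]
[168.1 188.2] [ 718.4 -188.4  126.8] | on z=78: [ 694.8 -236.7]
[175.1 196.3] [ 701.9 -188.4   84.5] | on z=78: [ 698.8 -194.5]
[178.8 198.7] [ 691.6 -188.4   68.1] | on z=78: [ 696.3 -179.2]
641 [[179.4, 200.7], [178.6, 196.2], [168.9, 187.4], [196.7, 172.2], [206.6, 180.5], [207.1, 185.0]]
645 [[178.3, 201.3], [177.5, 196.9], [167.7, 188.0], [195.6, 172.8], [205.5, 181.1], [206.1, 185.6]]
649 [[177.1, 202.0], [176.3, 197.5], [166.6, 188.6], [194.5, 173.4], [204.4, 181.8], [205.0, 186.2]]
```

View pics/crop7.png

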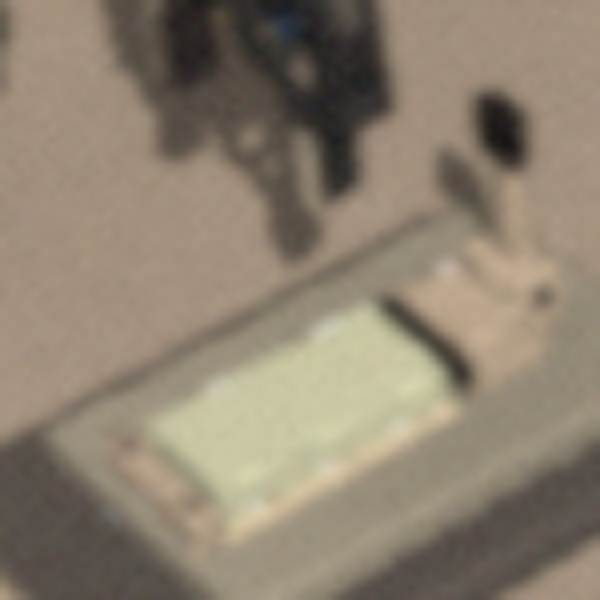

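The slab lies flat between the fence and the open jaw, lever up. Its corners (168,188) and (195.5,172) match a centre at x≈645 at the right height. Now the lever: close the fingers and come down on its slab side.

```bash
python3 -m handwheel '[[0.0345,0.0015,0,0],[0.033,0.0015,0,0],[0,0,0,0],[0,0,0,0],[0,0,0,0],[0,0,0,0],[0,0,0,0]]' 0 20
python3 -c "
from h import *
go(574,-212,148,179.5)"
```

```text
time: 16.4
tool_pos: [570.4, -209.8, 180.2]
tcp_rot: [-180.0, 0.0, 179.5]
ft_force: [0.1, 0.8, 0.8]
finger_gap: -0.0
grip_force: 0.0
t 16.4 tcp [ 570.4 -209.8  180.2] yaw 179.47 F [0.1 0.8 0.8] gap -0.0 grip 0.0
shift m [-0.0036 -0.0021  0.0322] turn -0.03
```

```bash
python3 -m handwheel '[[-0.0036,-0.002,0.01,0],[0,0,0.012,0],[0,0,0.01,0],[0,0,0,0]]'
python3 -m handwheel '[[0.004,0,0,0],[0.004,0,0,0],[0.004,0,0,0],[0.004,0,0,0],[0,0,0,0]]'
```

```text
time: 16.8
tool_pos: [571.7, -211.1, 144.9]
tcp_rot: [179.9, -0.3, 179.4]
ft_force: [0.3, 0.3, -0.5]
finger_gap: 0.1
grip_force: 0.0
time: 17.3
tool_pos: [557.1, -211.8, 148.8]
tcp_rot: [-180.0, 0.0, 179.4]
ft_force: [-0.6, -0.2, -0.5]
finger_gap: -0.1
grip_force: 0.0
```

```bash
python3 -m handwheel '[[0.005,0,0.001,0],[0.005,0,0.001,0],[0.005,0,0.001,0],[0.005,0,0.0015,0]]'
python3 -m handwheel '[[0.0055,0,0.0025,0],[0.0055,0,0.0025,0],[0.0055,0,0.0025,0],[0.005,0,0.0025,0]]'
python3 -c "
from h import *
go(499.6,-212,117.2,179.5)"
```

```text
time: 17.7
tool_pos: [537.0, -211.5, 143.8]
tcp_rot: [-180.0, 0.0, 179.4]
ft_force: [1.1, 0.7, 2.0]
finger_gap: 0.1
grip_force: 1.0
time: 18.1
tool_pos: [515.2, -211.2, 133.2]
tcp_rot: [180.0, -0.0, 179.4]
ft_force: [2.2, -0.2, -0.0]
finger_gap: -0.3
grip_force: 0.9
t 18.1 tcp [ 515.2 -211.2  133.2] yaw 179.44 F [ 2.2 -0.2 -0. ] gap -0.3 grip 0.9
shift m [ 0.0156 -0.0009  0.016 ] turn -0.06
```

Contact is felt at about 2 N, and I follow the arc down.

```bash
python3 -m handwheel '[[0.0042,0,0.004,0],[0.004,0,0.004,0],[0.004,0,0.0041,0],[0.0036,0,0.0041,0]]'
python3 -m handwheel '[[0.003,0,0.005,0],[0.003,0,0.0055,0],[0.002,0,0.0055,0],[0.001,0,0.004,0],[0.001,0,0.004,0],[0.001,0,0.003,0]]'
python3 -c "
from h import *
go(488,-212,87,179.5)"
```

```text
time: 18.5
tool_pos: [499.6, -211.1, 117.1]
tcp_rot: [180.0, -0.0, 179.5]
ft_force: [-0.4, -0.3, 2.3]
finger_gap: -0.3
grip_force: 1.0
time: 19.1
tool_pos: [488.9, -210.9, 90.0]
tcp_rot: [180.0, -0.0, 179.4]
ft_force: [-0.1, 0.5, 2.4]
finger_gap: 0.1
grip_force: 1.3
t 19.1 tcp [ 488.9 -210.9   90. ] yaw 179.45 F [-0.1  0.5  2.4] gap 0.1 grip 1.3
shift m [ 0.0009 -0.0011  0.003 ] turn -0.05
```

```bash
python3 -m handwheel '[[0,0,0.0015,0],[0,0,0.0015,0],[0,0,0.001,0],[0,0,0,0]]'
python3 -m handwheel '[[0,0,0.001,0],[0,0,0.001,0],[0,0,0,0]]'
```

```text
time: 19.5
tool_pos: [488.9, -211.0, 87.8]
tcp_rot: [-180.0, -0.0, 179.5]
ft_force: [-8.0, 3.6, 14.5]
finger_gap: 0.1
grip_force: 6.9
time: 19.8
tool_pos: [489.0, -211.1, 87.3]
tcp_rot: [-180.0, -0.0, 179.5]
ft_force: [-14.3, 5.7, 28.4]
finger_gap: -0.1
grip_force: 13.4
```

That's the end stop (28 N with no more travel). I back off and check.

```bash
python3 -m handwheel '[[0,0,-0.004,0],[0,0,-0.01,0],[0,0,-0.03,0],[0,0,-0.04,0],[0.03,0,-0.04,0],[0.04,0,0,0],[0.04,0,0,0],[0,0,0,0],[0,0,0,0]]'
python3 - <<'E'
from h import *
go(488,-212,87)
slabfit()
P=np.array([[649.5+dx,-213+dy,z] for dx,dy,z in((50,25,78),(50,-25,78),(-50,-25,78),(-50,25,78))]);print(proj("scene",P).round(1).tolist())
s=r.snapshot("scene")[:,:,::-1]
f=lambda im,x,y,w,h,k:cv2.resize(im[y:y+h,x:x+w],None,fx=k,fy=k,interpolation=cv2.INTER_CUBIC)
cv2.imwrite("pics/crop8.png",np.hstack([f(s,150,130,100,75,5),f(s,265,220,100,125,3)[:375]]))
E
```

```text
time: 20.7
tool_pos: [378.9, -210.1, 209.0]
tcp_rot: [-180.0, 0.1, 179.4]
ft_force: [0.5, 0.1, -0.1]
finger_gap: 0.1
grip_force: 0.0
t 20.7 tcp [ 378.9 -210.1  209. ] yaw 179.39 F [ 0.5  0.1 -0.1] gap 0.1 grip 0.0
shift m [-0.109  -0.0007  0.1221] turn None
[203.9 181.1] [ 600.1 -188.4   81.1] | on z=78: [ 598.2 -191.4]
[192.7 172.8] [ 633.6 -188.4  133.7] | on z=78: [ 601.6 -243.8]
[183.3 179.3] [ 666.7 -188.4  128.8] | on z=78: [ 639.4 -238.7]
[177.2 181.1] [ 686.7 -188.4  134.3] | on z=78: [ 657.4 -244.5]
[167.2 188.4] [ 721.2 -188.4  127.6] | on z=78: [ 697.3 -237.5]
[177.6 199.4] [ 696.  -188.4   68. ] | on z=78: [ 700.7 -179.1]
[179.2 199.4] [ 690.8 -188.4   64.6] | on z=78: [ 697.3 -176. ]
[181.2 197.1] [ 683.1 -188.4   69.2] | on z=78: [ 687.5 -180.2]
[184.8 196.2] [ 671.  -188.4   64.9] | on z=78: [ 677.6 -176.2]
[204.7 184.4] [ 599.  -188.4   66.8] | on z=78: [ 605.4 -178. ]
[[176.2, 197.6], [166.5, 188.7], [194.4, 173.5], [204.3, 181.8]]
```

View pics/crop8.png

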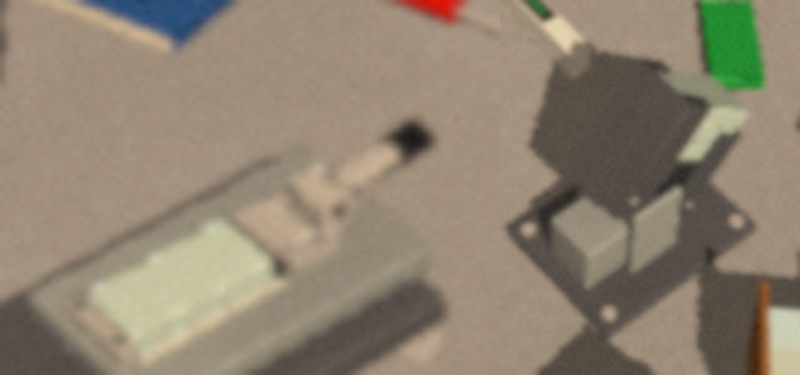

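The lever is down (crop 410,138), the jaw has pushed the slab up to the fence, and the magazine stack is in place. The arm is clear, so I hand in.

```bash
python3 -c "
from bench import r
print(r.hand_in())"
```

```text
the job is handed in; nothing more can be done
None
```

I handed the job in at 20.7 s: the slab is clamped flat against the fence with the lever down, the other slabs have moved up one place, and no bystander was touched; hand-in gave no verdict, so this rests on the last pictures and force readings.

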